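# Close the adjustable bottle holder by one hole and hold its pin home

### The arm

A 7-joint arm with a two-finger parallel gripper is mounted at the origin on a cart in front of the work surface, level with it; the furniture and walls round the work are solid. World frame = base frame: x ahead of the robot, y to its left, z up, the work surface at z = 0. Lengths are in m, angles in rad, forces in N, time in s.
With the tool pointing down it reaches from about 0.425 to 0.925 m from the base axis. Payload 6.8 kg.
Tool frame: the origin (TCP) lies between the finger pads; the fingertips stand r.tip_reach ahead of it and the grasp point (between the pads) lies 11 mm behind it (r.tip_reach is the distance from the TCP to the fingertips, in m); z points along the fingers, y is the direction in which the jaws open and shut (so a half turn about z gives the same grasp; the last joint's range is limited). The gripper opens to 85 mm and grips with 20 to 120 N. Pads are 22 mm wide; open, the fingers measure 114 mm over their backs; the gripper's body (76 mm by 85 mm) begins 54 mm behind the grasp point. The pads swing forward as they close: fully open they stand 13 mm farther back than shut.
Start: joints at [-1.26, 0.477, 0.022, 1.555, -0.011, 1.109, -0.083], TCP at [0.274, 0.617, 0.239] pointing down, gripper open.
Joint ranges: [-2.96, 2.96], [-0.34, 2.1], [-1.41, 1.46], [0.24, 2.44], [-1.37, 4.51], [0.17, 1.92], [-2.96, 2.96]. Speed limits (rad/s): [2.39, 2.39, 3.14, 3.14, 3.14, 3.14, 3.14].

### API

Orientations are given as a rotation vector (axis times angle).
In Python, from bench import r, eyes, spotter gives the robot as it stands.
- The arm moves only by the tool carry_out, never from a script. Its argument "series" is text: rows parted by semicolons, each of 5 numbers parted by spaces: the shift along the tool's x, y, z in cm, then the turn about the tool's z in rad, then the opening, from 0 (shut) to 1 (fully open). In form: x y z yaw gripper; .... A call has 1 to 8 rows; each row shifts and turns the commanded pose from where the row before left it, along the tool's axes as they then stand; what a row does not reach is not made up. A row lasts 1/8 s, in which the tool goes at most 62.5 mm and 10.7 degrees, less where a joint would pass 70% of its speed; a pose out of reach is approached as far as the arm can. A call with a gripper value outside its range is refused whole. The fingers move at their own pace and stop on an object; "grip_force" is the grip in N (left out, the last holds). Time passes only in rows, so rows that do not move let the fingers close. It gives the time, the measured TCP pose, the force and the opening at its end, in the units of the state.
- r.get_obs(): the state, without advancing time (a new reading comes with each control period).
- eyes.grab_frame(name): name is "scene" or "top"; returns a dict with "color" (420x560x3 uint8, blue, green, red), "intrinsics" (3x3 intrinsics, pixels), "R" (3x3) and "t" (3): a world point X has camera coordinates R X + t. Camera axes: x right, y down, z forward; pixel columns grow to the right and rows downward; lengths in m; the calibration is good to about 2 mm. A picture is of the moment at which its call begins. There is no depth.
- r.hand_in(): hands the job in, once; it reports no verdict.
Trained networks look in a picture, given as the dict that the camera call returned (one of the last four; its "shot" number tells which), for a name from the list of things; names that differ only in an ending like _2 or _b are one class to them, and where a whole thing is asked for, a point or a joint stands for the part that bears it (a point fixed in the world has none). Each returns a list of dicts, best first, with "confidence" (0 to 1); they miss things now and then, are a little off and sometimes report something else, mostly with a low value. They report only what shows in the picture. A call takes as long as a camera call. They do not tell look-alikes from the thing itself.
- spotter.search_frame(picture, query): "uv" ([column, row] in pixels, amid what is visible of it).
- spotter.trace(picture, query): "pixels" (420x560 bool, what is visible of it) and "uv" ([column, row] in pixels, amid what is visible of it).
- spotter.mark_of(picture, query): "uv" ([column, row] in pixels: a listed point, or the origin of a listed thing).
The state is a dict: "clock": time; "joints": joint angles; "qvel": joint speeds; "tau": joint torques, N m; "tcp_pos": TCP position; "orientation": TCP orientation; "contact_force": force on the tool from outside, world axes, zero at the start; "moment": the same for the moment, N m; "grip_width": finger opening in m.
Only numpy, scipy, OpenCV 4.12 (cv2) and the standard library are available. Lean on these libraries where they do the work, as an engineer would, in place of code of your own. Each camera call takes 0.05 s, during which the arm holds its last target.

### The job

Take the small blue bottle with the white cap that stands in front of the bottle holder, stand it upright in the holder's white square nest and let go of it. Then pull the red plunger knob up, slide the green fence one hole towards the bottle, and let the pin down into that hole. Press the knob fully down and finish while still holding it down (its spring alone leaves it half raised); leave the blue bottle cap, the marker and the petri dish alone.

Things in the scene. Friction and masses are not known exactly. Their poses are not given: they have to be found in the camera images.
- bottle_center (a point): The small round blue screw-cap bottle, white cap, loose, standing by itself in front of the holder (like ones at the back of the bench are not meant), 50 mm in diameter and 105 mm tall, about 0.16 kg; the point is its centre, half-way up (52.5 mm above its underside). Its straight body reaches from the bottom to about 75 mm; the cap is 32 mm in diameter. z is its upright axis.
- holder: Bottle holder, fixed to the bench: grey base plate 232 x 90 x 8 mm, aluminium rail 28 mm wide (top 30 mm above the bench), white square nest at one end. Origin on the bench under the plate's middle line; x along the rail to the nest, y across, z up. Nest centre at x = +85 mm; 11 mm holes in the rail at x = -80, -50 (sliding section starts here) and -20 mm (the next one).
- nest (a point): Centre of the nest's floor, 8 mm above the bench. The nest is square, 57 x 57 mm inside, its sides along the holder's x and y; its rims are 5 mm thick and stand 10 mm above the floor.
- next_hole (a point): Mouth of the hole to be used, on the rail's top, 30 mm above the bench. (To the right of the holder stands the large fixed photometer, an obstacle: it fills x from 0.50 to 0.95 m and y from -0.50 to +0.02 m, up to 0.22 m above the bench.)
- knob (a point): Centre of the red round plunger knob (26 mm in diameter, 28 mm tall, upright axis), on the sliding section. With the spring relaxed it lies 94 mm above the bench, pressed fully down 89 mm. Below the knob is a steel bushing of 18 mm diameter down to the green saddle (36 x 46 mm, top 52 mm above the bench).
- fence (a joint): Slide of the section (saddle, knob, fence) along the rail, m: 0 in its starting hole, grows towards the nest, 0.030 in the next hole. With the pin lifted it moves from -0.034 to 0.042 with about 1 N; with the pin in a hole, about 1.5 mm either way.
- plunger (a joint): Height of the plunger, m: 0 = fully down, pin home in its hole; 0.005 = where its spring rests, pin half in (slide already locked); above 0.012 the pin is clear of the rail; 0.020 = top stop. Spring 900 N/m: pulling the pin clear takes about 8 N, holding it fully down about 5 N. Let go between holes, the pin rests on the rail at 0.012.
- fence_face (a point): Middle of the fence's padded face, 75 mm ahead of the knob's axis. The fence is an upright green plate 50 mm wide, from 26 to 78 mm above the bench, joined to the saddle by a square tube; in the next hole it clears the bottle by a few mm.
- cap: Loose blue bottle cap lying on the bench behind the holder, 34 mm in diameter, 12 mm high; bystander. Origin under its centre.
- marker: White marker pen with a red cap lying on the bench behind the holder, 117 mm long, 12 mm thick; bystander. Origin under its middle.
- dish: Clear flat petri dish on the bench in front, 62 mm in diameter, 12 mm high; bystander. Origin under its centre.
Mind the look-alikes: they are no part of the job. Leave any turquoise look-alike of the part that bears bottle_center alone.

How it is judged:
By the outcome, as a careful person would: the job done as asked, in the order asked, and still so for the second after the job is handed in, while the arm keeps its last pose, push and grip.
It also fails if it takes over 51 s, if anything falls off the work surface, if the arm or the gripper's body presses on something with over 40 N, if the wrist force passes 120 N, or if a joint passes its speed limit or range.

## Working session

There is one attempt and no reset: what is moved stays moved. The work goes in short steps, Python scripts to look and compute and a tool call to move; the robot and the scene stay as the last step left them, time stands still between calls to the robot, and variables do not carry over. Pictures are saved under pics/ and viewed, and the job is handed in when it is done.

Besides the shell and the picture viewer there is one more tool, called as name(argument=value, ...) on one line, values as JSON. carry_out: Moves the arm, as the interface text tells. Its arguments: {"type":"object","properties":{"series":{"type":"string"},"grip_force":{"type":"number"}},"required":["series"]}

```bash
ls; mkdir -p pics; cat > h.py <<'E'
import numpy as np, cv2
from bench import r, eyes, spotter
def ray(f,uv):
    K=np.array(f["intrinsics"]);R=np.array(f["R"]);t=np.array(f["t"])
    d=R.T@np.linalg.inv(K)@np.array([uv[0],uv[1],1.]); return -R.T@t,d
def atz(f,uv,z):
    o,d=ray(f,uv); return o+d*(z-o[2])/d[2]
def proj(f,X):
    c=np.array(f["R"])@np.array(X)+np.array(f["t"]); p=np.array(f["intrinsics"])@c; return p[:2]/p[2]
def tri(fa,ua,fb,ub):
    o1,d1=ray(fa,ua);o2,d2=ray(fb,ub);d1/=np.linalg.norm(d1);d2/=np.linalg.norm(d2)
    A=np.stack([d1,-d2],1);s=np.linalg.lstsq(A,o2-o1,rcond=None)[0]
    p,q=o1+d1*s[0],o2+d2*s[1]; return (p+q)/2,np.linalg.norm(p-q)
E
python3 - <<'E'
from h import *
np.set_printoptions(precision=4,suppress=True)
fs={n:eyes.grab_frame(n) for n in("scene","top")}
for n,f in fs.items():
    cv2.imwrite(f"pics/{n}0.png",f["color"]); print(n,f["intrinsics"],"cam",-np.array(f["R"]).T@f["t"])
    for q in("bottle_center","holder","nest","next_hole","knob","fence_face","cap","marker","dish"):
        for m in spotter.mark_of(f,q)[:4]: print(n,q,np.round(m["uv"],1),round(m["confidence"],2))
print(r.get_obs(), r.tip_reach)
E
```

```text
pics
scene [[404.2929   0.     282.3725]
 [  0.     404.2929 213.0931]
 [  0.       0.       1.    ]] cam [ 1.0535 -0.0846  1.006 ]
scene bottle_center [343.4 142.6] 0.78
scene bottle_center [216.4 189. ] 0.72
scene bottle_center [284.1 231.8] 0.7
scene bottle_center [258.6 188.9] 0.55
scene holder [303.  243.6] 0.97
scene nest [330.6 234.5] 0.98
scene next_hole [292.  239.6] 0.85
scene knob [281.8 229.9] 0.68
scene knob [329.8 232.7] 0.28
scene fence_face [313.3 230.5] 0.72
scene cap [290.3 290.9] 0.5
scene marker [325.3 273. ] 0.58
scene marker [291.3 289.1] 0.3
scene dish [181.8 210.4] 0.46
top [[379.0037   0.     281.6213]
 [  0.     379.0037 210.025 ]
 [  0.       0.       1.    ]] cam [0.4912 0.1413 0.9602]
top bottle_center [275.7 258.5] 0.9
top bottle_center [316.4 273.5] 0.84
top holder [259.5 182.7] 0.85
top nest [230.7 174.6] 0.97
top nest [265.1 179.1] 0.35
top next_hole [267.3 180.9] 0.7
top next_hole [276.2 258.3] 0.68
top knob [279.3 178.4] 0.57
top fence_face [248.5 173.9] 0.75
top fence_face [293.3 145.9] 0.66
top cap [292.5 144.5] 0.69
top marker [251.9 146.9] 0.76
top dish [364.1 278.5] 0.72
{'clock': 1.0, 'joints': array([-1.2601,  0.477 ,  0.0224,  1.5554, -0.0115,  1.1093, -0.0831]), 'qvel': array([ 0.0003,  0.0023,  0.0002,  0.0019, -0.0009,  0.0009,  0.0006]), 'tau': array([  0.001 , -59.6313,   1.6068, -28.1549,   0.0126,   0.0018,
         0.    ]), 'tcp_pos': array([0.2745, 0.6167, 0.2393]), 'orientation': array([-0.6531, -3.0729, -0.0001]), 'contact_force': array([ 0.3042, -0.1953,  0.2143]), 'moment': array([ 0.0223, -0.0698, -0.0558]), 'grip_width': 0.08531721214049123} 0.008
```

View pics/scene0.png

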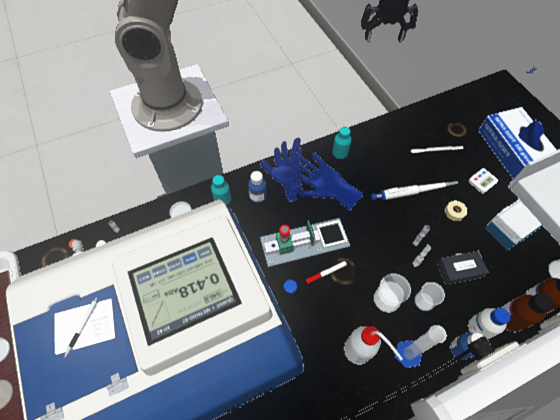

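View pics/top0.png

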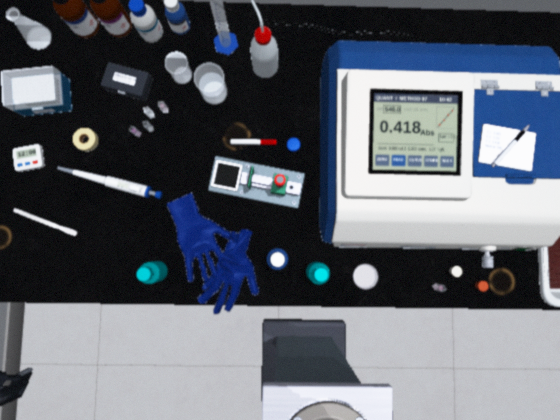

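The scene shows the blue bottle with white cap at scene (258,187) and top (277,259). Turquoise look-alikes stand at scene (220,190) and (343,142). The holder is at top (257,181), with its nest at (227,176) and the red knob at (280,181). Next I'll measure more exactly.

```bash
python3 - <<'E'
from h import *
np.set_printoptions(precision=4,suppress=True)
fs={n:eyes.grab_frame(n) for n in("scene","top")}
S,T=fs["scene"],fs["top"]
for n,f in fs.items():
    for q in("bottle_center","knob","nest","next_hole","fence_face"):
        for m in spotter.mark_of(f,q)[:3]: print(n,q,np.round(m["uv"],1),round(m["confidence"],2))
    for q in("bottle_center","knob","holder"):
        for m in spotter.trace(f,q)[:4]:
            p=np.argwhere(m["pixels"]); print(n,"trace",q,np.round(m["uv"],1),round(m["confidence"],2),p.min(0)[::-1],p.max(0)[::-1],len(p))
P=lambda a,b:print(*tri(S,a,T,b))
print("bottle c",*tri(S,(258.6,188.9),T,(275.7,258.5)),atz(S,(258.6,188.9),.0525),atz(T,(275.7,258.5),.0525))
print("nest",*tri(S,(330.6,234.5),T,(230.7,174.6)),atz(S,(330.6,234.5),.008),atz(T,(230.7,174.6),.008))
print("knob",atz(S,(281.8,229.9),.094),atz(T,(279.3,178.4),.094))
print("hole",atz(S,(292.,239.6),.03),atz(T,(267.3,180.9),.03))
print("face",atz(S,(313.3,230.5),.052),atz(T,(248.5,173.9),.052))
print("holder",atz(S,(303.,243.6),0),atz(T,(259.5,182.7),0))
c=T["color"]; cv2.imwrite("pics/topz.png",cv2.resize(c[140:290,190:340],None,fx=4,fy=4,interpolation=cv2.INTER_CUBIC))
c=S["color"]; cv2.imwrite("pics/scz.png",cv2.resize(c[155:305,220:370],None,fx=4,fy=4,interpolation=cv2.INTER_CUBIC))
E
```

```text
scene bottle_center [215.9 189.7] 0.68
scene bottle_center [341.8 141.3] 0.57
scene bottle_center [260.  187.6] 0.56
scene knob [287.3 229.8] 0.66
scene knob [258.7 186.1] 0.35
scene nest [327. 234.] 0.74
scene next_hole [293.2 238.7] 0.79
scene fence_face [309.3 231.8] 0.72
scene trace bottle_center [343.7 141. ] 0.77 [333 127] [350 158] 434
scene trace bottle_center [258.9 189.8] 0.71 [249 172] [266 202] 460
scene trace bottle_center [218.5 191.7] 0.71 [211 176] [229 204] 396
scene trace holder [303.  241.9] 0.75 [260 219] [349 266] 2705
top bottle_center [318.6 274.1] 0.65
top bottle_center [274.8 260. ] 0.63
top bottle_center [249.9 144.4] 0.18
top knob [278.7 179.7] 0.42
top nest [226.2 174.7] 0.88
top nest [255.6 180.3] 0.58
top next_hole [268.7 181.9] 0.87
top next_hole [273.2 259.9] 0.33
top fence_face [250.7 174.7] 0.72
top trace bottle_center [278.1 258.3] 0.81 [267 249] [287 269] 337
top trace bottle_center [148.2 270.3] 0.69 [137 262] [165 283] 501
top trace bottle_center [317.5 274.7] 0.6 [306 262] [328 284] 386
top trace holder [252.4 177.3] 0.93 [208 157] [303 208] 3244
bottle c [0.4593 0.1339 0.037 ] 0.002867263935741391 [0.4693 0.1317 0.0525] [0.4593 0.1327 0.0525]
nest [0.6668 0.2529 0.0197] 0.00864233052769833 [0.6635 0.2612 0.008 ] [0.6672 0.2502 0.008 ]
knob [0.633  0.1255 0.094 ] [0.6448 0.128  0.094 ]
hole [0.6415 0.1524 0.03  ] [0.6492 0.1567 0.03  ]
face [0.6507 0.21   0.052 ] [0.6617 0.2022 0.052 ]
holder [0.6526 0.1817 0.    ] [0.6493 0.1771 0.    ]
```

View pics/topz.png

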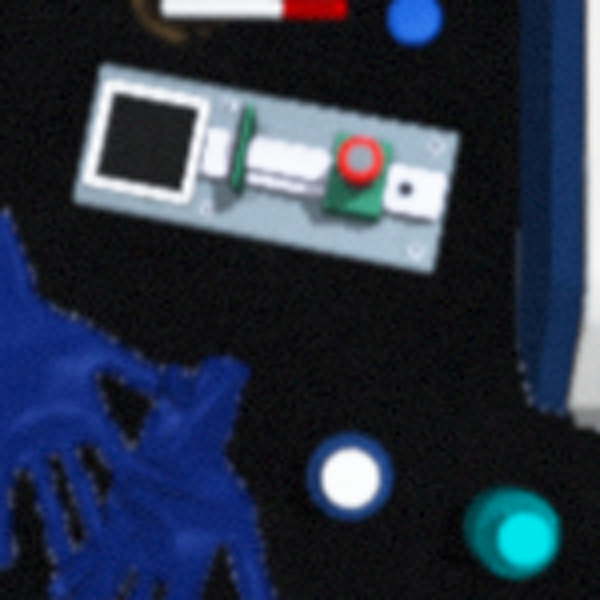

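View pics/scz.png

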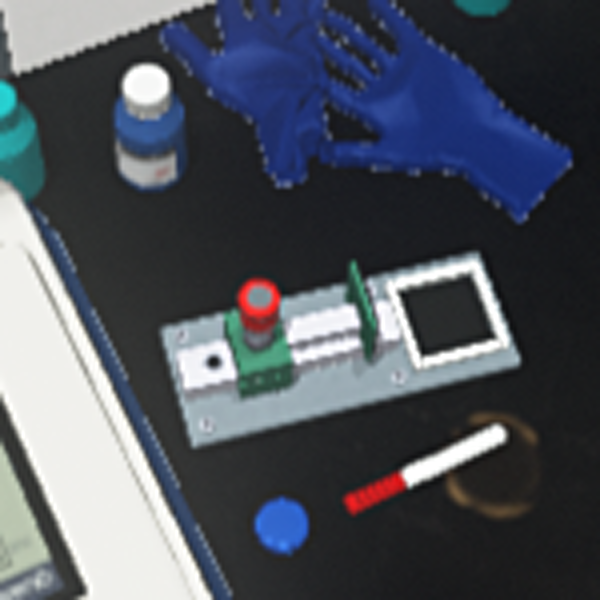

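```bash
cat > fit.py <<'E'
from h import *
from scipy.optimize import least_squares
np.set_printoptions(precision=4,suppress=True)
S,T=eyes.grab_frame("scene"),eyes.grab_frame("top")
z=lambda p,o:(np.array(p)+.5)/4-.5+np.array(o)
to,so=(190,140),(220,155)
pl=[( 116,-45,8),(116,45,8),(-116,45,8),(-116,-45,8)]
# nest end corners; holder x ~ +y world; y_h ~ -x world
tp=[(102,65),(74,202),(434,272),(459,132)]
sc=[(520,361),(479,252),(162,327),(192,446)]
ne=[(118.5,-33.5,18),(118.5,33.5,18),(51.5,33.5,18),(51.5,-33.5,18)]
tn=[(103,80),(83,187),(194,204),(212,97)]
sn=[(508,345),(478,257),(386,284),(419,368)]
def W(h,p):
    c,s=np.cos(h[2]),np.sin(h[2]); p=np.array(p)/1000
    return np.array([h[0]+c*p[0]-s*p[1],h[1]+s*p[0]+c*p[1],p[2]])
if __name__=="__main__":
    def res(h,cams="ST"):
        o=[]
        for P,a,b in((pl,tp,sc),(ne,tn,sn)):
            for p,u,v in zip(P,a,b):
                if "T" in cams:o.append(proj(T,W(h,p))-z(u,to))
                if "S" in cams:o.append(proj(S,W(h,p))-z(v,so))
        return np.concatenate(o)
    for cams in("T","S","ST"):
        # holder mirrored? try y sign both
        for y in (1.4,):
            q=least_squares(res,[.65,.177,y],kwargs=dict(cams=cams)); print(cams,q.x,np.sqrt(np.mean(q.fun**2)))
    print(q.fun.reshape(-1,2)[:])
    h=q.x
    for n,p in dict(nest=(85,0,8),hole=(-20,0,30),knob=(-50,0,94),endhole=(-80,0,30)).items():
        print(n,W(h,p),"top",(proj(T,W(h,p))-to)*4,"sc",(proj(S,W(h,p))-so)*4)
    print("knobtop",(proj(T,W(h,(-50,0,108)))-to)*4,(proj(S,W(h,(-50,0,108)))-so)*4)
    print("bottle cap",atz(T,z((350,478),to),.105),atz(S,z((146,77),so),.105),"shoulder",atz(T,z((349,477),to),.075))
    print("bottle base",atz(T,z((349,477),to),.075))
E
python3 fit.py
```

```text
T [0.6504 0.1798 1.4042] 1.3615339008507994
S [0.6496 0.1833 1.3957] 1.1818055195303108
ST [0.6501 0.1814 1.4002] 1.355647320572026
[[ 1.206   0.2152]
 [-1.3701  0.9597]
 [ 0.9957  0.3575]
 [-2.198   0.2961]
 [ 1.2527  0.0843]
 [-2.6961  1.1345]
 [ 1.4055  0.5968]
 [-1.9591  0.9503]
 [-1.5285 -0.2427]
 [ 1.5841 -0.5408]
 [-1.9632 -1.1275]
 [ 0.7379  0.5801]
 [-3.3719 -0.3475]
 [ 0.933  -0.5496]
 [-2.615   0.5164]
 [ 0.4376 -0.3222]]
nest [0.6646 0.2651 0.008 ] top [139.0603 142.0356] sc [448.1909 317.068 ]
hole [0.6467 0.1617 0.03  ] top [301.1582 167.403 ] sc [303.8529 339.555 ]
knob [0.6416 0.1321 0.094 ] top [350.1057 158.8051] sc [262.5054 306.693 ]
endhole [0.6366 0.1025 0.03  ] top [396.2053 185.5779] sc [217.3266 361.1874]
knobtop [350.4428 154.5877] [262.9124 296.5076]
bottle cap [0.4598 0.13   0.105 ] [0.4543 0.1333 0.105 ] shoulder [0.4593 0.1302 0.075 ]
bottle base [0.4593 0.1302 0.075 ]
```

```bash
cat > fit2.py <<'E'
from fit import *
def res(h,cams="ST"):
    o=[]
    for k,(P,a,b) in enumerate(((pl,tp,sc),(ne,tn,sn),([(-80,0,30)],[(405,188)],[(214,362)]))):
        for p,u,v in zip(P,a,b):
            p=np.array(p,float); p[0]+=h[3]*1000*(k==0)
            if "T" in cams:o.append(proj(T,W(h,p))-z(u,to))
            if "S" in cams:o.append(proj(S,W(h,p))-z(v,so))
    return np.concatenate(o)
for cams in("T","S","ST"):
    q=least_squares(res,[.65,.177,1.4,0],kwargs=dict(cams=cams)); print(cams,q.x,np.sqrt(np.mean(q.fun**2)))
print(q.fun.reshape(-1,2))
h=q.x
for n,p in dict(nest=(85,0,8),hole=(-20,0,30),knob=(-50,0,94),knob2=(-20,0,94),endhole=(-80,0,30)).items():
    print(n,W(h,p),"top",(proj(T,W(h,p))-to)*4,"sc",(proj(S,W(h,p))-so)*4)
print("knobtop",(proj(T,W(h,(-50,0,108)))-to)*4,(proj(S,W(h,(-50,0,108)))-so)*4)
E
python3 fit2.py
```

```text
T [0.6496 0.1757 1.4036 0.0089] 0.4481645665401236
S [0.6489 0.1788 1.3947 0.0088] 0.38881231334652794
ST [0.6494 0.1771 1.3995 0.0089] 0.5978161755570648
[[-0.5183 -0.1329]
 [ 0.1795  0.5774]
 [-0.7684  0.0026]
 [-0.6795 -0.062 ]
 [-0.5175 -0.2076]
 [-1.1012  0.704 ]
 [-0.3248  0.3106]
 [-0.3288  0.4889]
 [ 0.1904  0.07  ]
 [ 0.0685 -0.1396]
 [-0.2508 -0.8172]
 [-0.7243  0.9541]
 [-1.665  -0.0194]
 [-0.56   -0.1834]
 [-0.9014  0.8465]
 [-1.1109  0.071 ]
 [-0.1017  0.1378]
 [-0.3911  0.5372]]
nest [0.6638 0.2608 0.008 ] top [145.841  143.3035] sc [442.2187 318.5933]
hole [0.6459 0.1574 0.03  ] top [308.0639 168.8123] sc [297.5768 341.0472]
knob [0.6408 0.1278 0.094 ] top [357.5037 160.3517] sc [255.8281 308.2251]
knob2 [0.6459 0.1574 0.094 ] top [306.5237 150.563 ] sc [301.3087 297.0664]
endhole [0.6357 0.0982 0.03  ] top [403.0931 187.0512] sc [210.9356 362.6488]
knobtop [357.9603 156.1593] [256.1549 298.0522]
```

carry_out(series="0 0 0 0.165 1; 0 0 0 0.165 1; 0 0 0 0.165 1; 0 0 0 0.165 1; 0 0 0 0.166 1; 0 0 0 0.166 1; 0 0 0 0.166 1; 0 0 0 0.166 1", grip_force=40)

```text
clock: 3.1
tcp_pos: [0.2744, 0.6167, 0.2393]
orientation: [-2.409, -2.016, 0.0]
contact_force: [0.1, -0.8, -0.7]
grip_width: 0.0853
```

```bash
cat >> h.py <<'E'
from scipy.spatial.transform import Rotation as Ro
def go(target):
    o=r.get_obs(); R=Ro.from_rotvec(o["orientation"]).as_matrix()
    print("t",round(o["clock"],2),"tcp",np.round(o["tcp_pos"],4),"tooly ang",round(np.arctan2(R[1,1],R[0,1]),4),"tilt",np.round(R[:2,2],4),"F",np.round(o["contact_force"],2),"w",round(o["grip_width"],4))
    print("tool shift cm",np.round(R.T@(np.array(target)-o["tcp_pos"])*100,2))
E
python3 -c "
from h import *
go([.457,.1317,.239])"
```

```text
t 3.1 tcp [0.2744 0.6167 0.2393] tooly ang -0.1773 tilt [-0.0001  0.0001] F [ 0.14 -0.75 -0.69] w 0.0853
tool shift cm [-4.452e+01  2.653e+01  3.000e-02]
```

carry_out(series="-4.5 2.65 0 0 1; -4.5 2.65 0 0 1; -4.5 2.65 0 0 1; -4.5 2.65 0 0 1; -4.5 2.65 0 0 1; -4.5 2.65 0 0 1; -4.5 2.65 0 0 1; -4.5 2.65 0 0 1")

```text
clock: 4.1
tcp_pos: [0.4223, 0.2242, 0.2396]
orientation: [-2.404, -2.022, -0.002]
contact_force: [0.2, -0.1, 0.5]
grip_width: 0.0853
```

```bash
python3 -c "
from h import *
go([.457,.1317,.239])"
```

```text
t 4.1 tcp [0.4223 0.2242 0.2396] tooly ang -0.1719 tilt [0.0006 0.0009] F [ 0.18 -0.09  0.47] w 0.0853
tool shift cm [-8.52  5.    0.06]
```

carry_out(series="-2.85 1.7 1 0 1; -2.85 1.7 2 0 1; -2.85 1.7 3 0 1; 0 0 0 0 1; 0 0 0 0 1")

```text
clock: 4.72
tcp_pos: [0.4576, 0.1333, 0.1797]
orientation: [-2.404, -2.022, -0.001]
contact_force: [0.0, -0.0, -0.6]
grip_width: 0.0853
```

```bash
cat > look.py <<'E'
from h import *
import sys
n=sys.argv[1]; boxes=eval(sys.argv[2]) # top (u,v), scene(u,v) corners, size150
S,T=eyes.grab_frame("scene"),eyes.grab_frame("top")
o=r.get_obs(); R=Ro.from_rotvec(o["orientation"]).as_matrix()
ims=[]
for f,(u,v) in zip((T,S),boxes):
    c=cv2.resize(f["color"][v:v+130,u:u+100],None,fx=4,fy=4,interpolation=cv2.INTER_CUBIC)
    for q in sys.argv[3:]:
        p=(proj(f,eval(q))-(u,v)+.5)*4-.5
        cv2.circle(c,tuple(int(round(x)) for x in p),3,(0,255,255),1)
    ims.append(c)
cv2.imwrite(f"pics/{n}.png",np.hstack(ims))
go([.457,.1317,.051])
E
python3 look.py a "((230,190),(200,100))" "o['tcp_pos']" "o['tcp_pos']+np.array([0,0,-.008])"
```

```text
t 4.83 tcp [0.4577 0.1341 0.18  ] tooly ang -0.1703 tilt [0.0012 0.0012] F [-0.35 -0.02  0.8 ] w 0.0854
tool shift cm [-0.26 -0.04 12.9 ]
```

View pics/a.png

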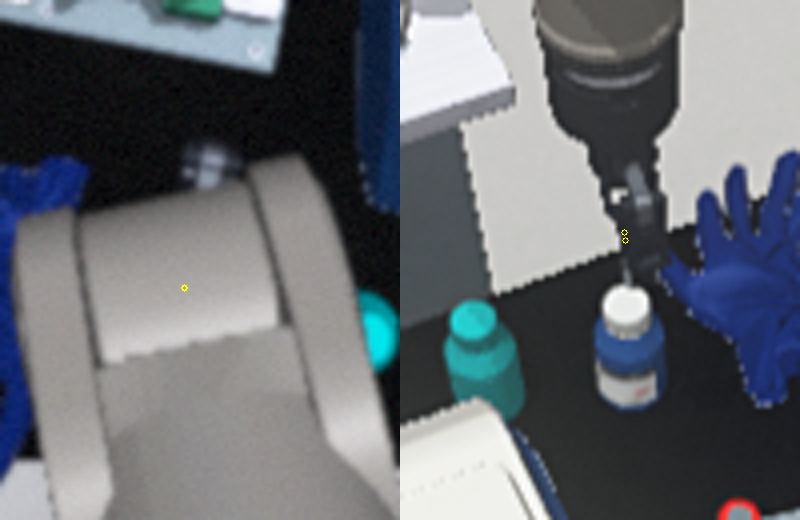

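carry_out(series="-0.2 0 3 0 1; 0 0 3 0 1; 0 0 3 0 1; 0 0 2.5 0 1; 0 0 1.2 0 1; 0 0 0 0 1; 0 0 0 0 1")

```text
clock: 5.7
tcp_pos: [0.4577, 0.1313, 0.0532]
orientation: [2.404, 2.023, 0.003]
contact_force: [-0.2, -0.2, 0.1]
grip_width: 0.0851
```

```bash
python3 look.py b "((230,190),(200,100))" "o['tcp_pos']" "o['tcp_pos']+R@[0,.045,-.02]" "o['tcp_pos']+R@[0,-.045,-.02]"
```

```text
t 5.8 tcp [0.4577 0.1312 0.0532] tooly ang -0.1718 tilt [0.0016 0.001 ] F [0.47 1.04 0.22] w 0.0857
tool shift cm [ 0.04 -0.08  0.22]
```

View pics/b.png

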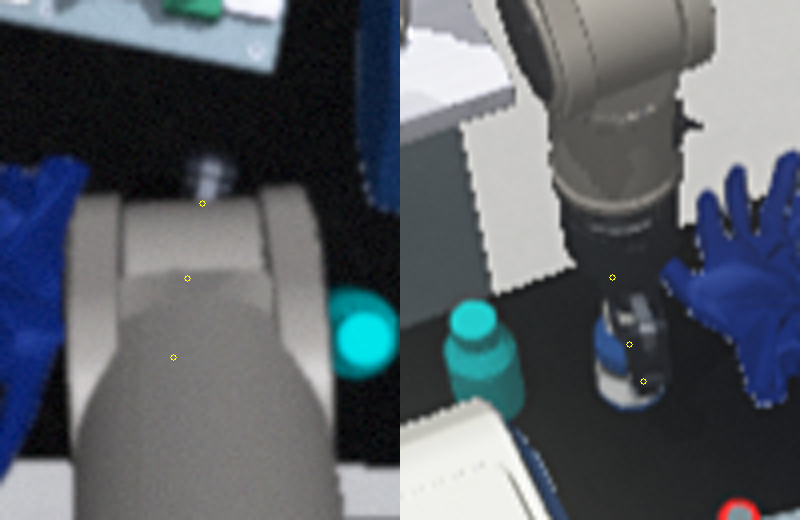

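carry_out(series="0 0 0 0 0.3; 0 0 0 0 0.3; 0 0 0 0 0.3; 0 0 0 0 0.3; 0 0 0 0 0.3; 0 0 0 0 0.3", grip_force=40)

```text
clock: 6.55
tcp_pos: [0.4575, 0.1309, 0.0528]
orientation: [-2.404, -2.022, -0.001]
contact_force: [0.4, -0.6, 6.0]
grip_width: 0.0474
```

carry_out(series="0 0 0 0 0.3; 0 0 -2 0 0.3; 0 0 -4 0 0.3; 0 0 -4 0 0.3; 0 0 -2 0 0.3; 0 0 0 0 0.3")

```text
clock: 7.3
tcp_pos: [0.4576, 0.1312, 0.1733]
orientation: [2.404, 2.023, 0.005]
contact_force: [0.1, 0.3, -1.9]
grip_width: 0.0472
```

```bash
python3 look.py c "((230,190),(200,90))" "o['tcp_pos']" "o['tcp_pos']+[0,0,-.053]"
```

```text
t 7.4 tcp [0.4563 0.1307 0.1715] tooly ang -0.1718 tilt [-0.0011 -0.0002] F [-0.2   0.17 -2.45] w 0.0473
tool shift cm [ 0.11  0.06 12.05]
```

View pics/c.png

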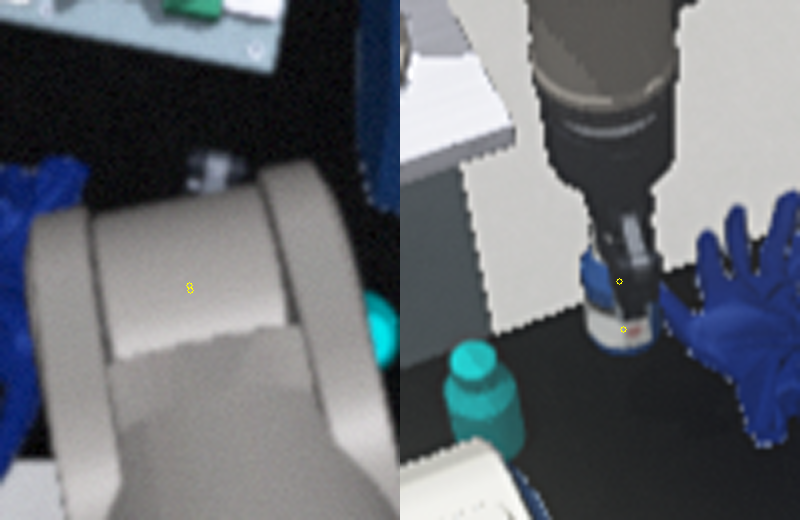

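```bash
python3 -c "
from h import *
go([.6638,.2605,.175])"
```

```text
t 7.4 tcp [0.4563 0.1307 0.1715] tooly ang -0.1718 tilt [-0.0011 -0.0002] F [-0.2   0.17 -2.45] w 0.0473
tool shift cm [16.33 18.22 -0.37]
```

carry_out(series="2 2.2 -0.1 0 0.3; 3 3.3 -0.1 0 0.3; 3 3.3 0 0 0.3; 3 3.3 0 0 0.3; 3 3.3 0 0 0.3; 2.3 2.8 0 0 0.3; 0 0 0 0 0.3; 0 0 0 0 0.3")

```text
clock: 8.4
tcp_pos: [0.663, 0.2591, 0.1722]
orientation: [-2.404, -2.021, 0.006]
contact_force: [0.3, 0.2, -1.8]
grip_width: 0.0474
```

```bash
sed -i 's/go(\[.457,.1317,.051\])/go([.6638,.2605,.062])/' look.py; python3 look.py d "((190,120),(270,160))" "o['tcp_pos']" "o['tcp_pos']+[0,0,-.053]" "[.6638,.2608,.008]"
```

```text
t 8.5 tcp [0.6632 0.2592 0.1734] tooly ang -0.1729 tilt [-0.002  -0.0009] F [ 0.17 -0.31 -1.66] w 0.0473
tool shift cm [ 0.16  0.06 11.13]
```

View pics/d.png

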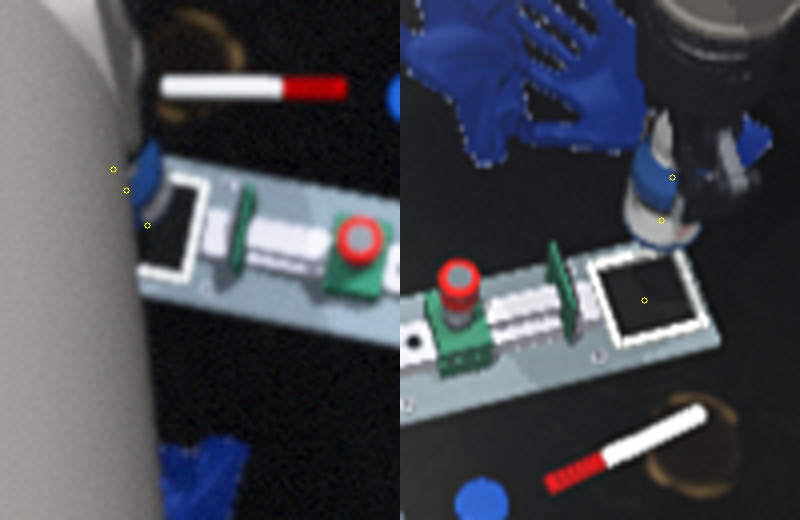

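carry_out(series="0.15 0.05 2 0 0.3; 0 0 3 0 0.3; 0 0 3 0 0.3; 0 0 1.3 0 0.3; 0 0 0 0 0.3; 0 0 0 0 0.3")

```text
clock: 9.25
tcp_pos: [0.6658, 0.2617, 0.0825]
orientation: [2.404, 2.022, 0.003]
contact_force: [0.2, 0.7, -2.0]
grip_width: 0.047
```

```bash
python3 look.py e "((190,120),(270,160))" "o['tcp_pos']" "o['tcp_pos']+[0,0,-.053]" "[.6638,.2608,.008]"
```

```text
t 9.35 tcp [0.6659 0.2618 0.0827] tooly ang -0.1722 tilt [0.0021 0.001 ] F [ 0.44 -0.01 -1.85] w 0.0474
tool shift cm [-0.17 -0.19  2.07]
```

View pics/e.png

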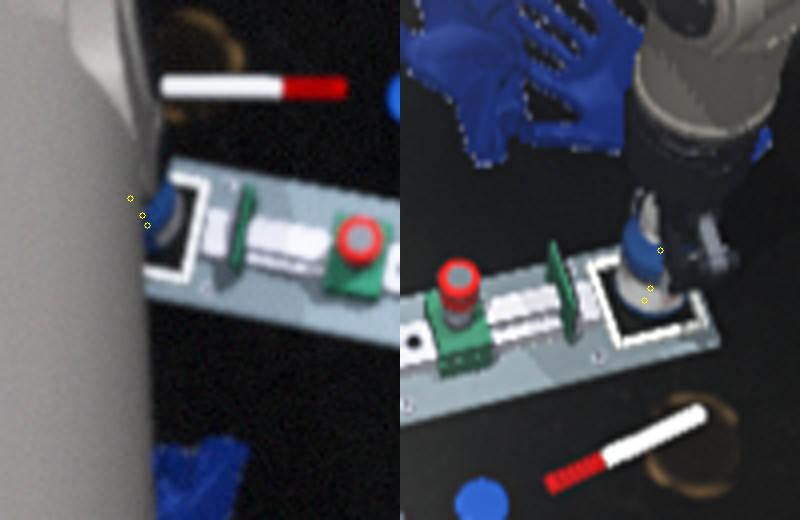

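carry_out(series="-0.15 -0.15 0.6 0 0.3; 0 0 0.4 0 0.3; 0 0 0 0 0.3; 0 0 0 0 0.3")

```text
clock: 9.85
tcp_pos: [0.6633, 0.2604, 0.0713]
orientation: [2.404, 2.022, -0.0]
contact_force: [0.3, 0.8, -1.7]
grip_width: 0.0473
```

```bash
python3 look.py f "((190,120),(270,160))" "o['tcp_pos']+[0,0,-.053]" "[.6638,.2608,.008]"
```

```text
t 9.95 tcp [0.6634 0.2604 0.0714] tooly ang -0.172 tilt [0.0002 0.0001] F [-0.53  0.43 -1.14] w 0.0474
tool shift cm [0.02 0.04 0.94]
```

View pics/f.png

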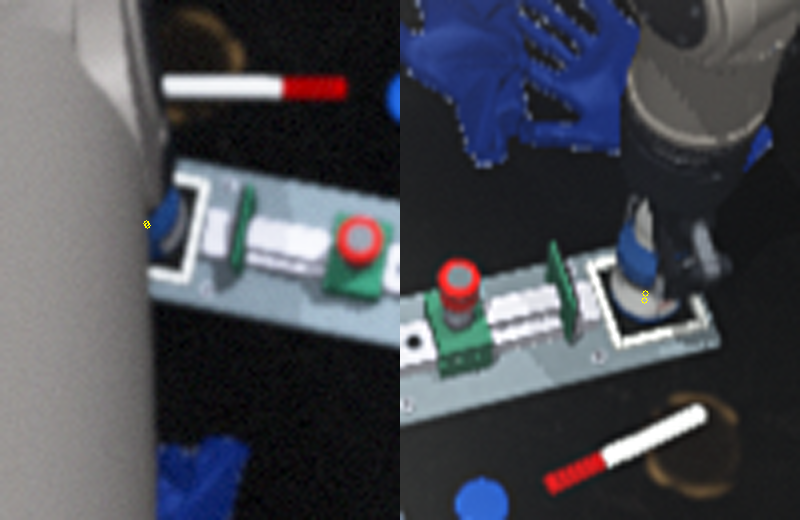

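carry_out(series="0 0 0.4 0 0.3; 0 0 0.3 0 0.3; 0 0 0.2 0 0.3; 0 0 0 0 0.3; 0 0 0 0 0.3")

```text
clock: 10.58
tcp_pos: [0.6633, 0.2604, 0.0624]
orientation: [2.404, 2.022, 0.0]
contact_force: [-0.7, 0.6, -1.3]
grip_width: 0.0475
```

```bash
python3 look.py g "((190,120),(270,160))" "o['tcp_pos']+[0,0,-.053]" "[.6638,.2608,.008]"
```

```text
t 10.68 tcp [0.6634 0.2604 0.0625] tooly ang -0.1721 tilt [0.0002 0.0001] F [ 0.15 -0.57 -1.4 ] w 0.0469
tool shift cm [0.02 0.04 0.05]
```

View pics/g.png

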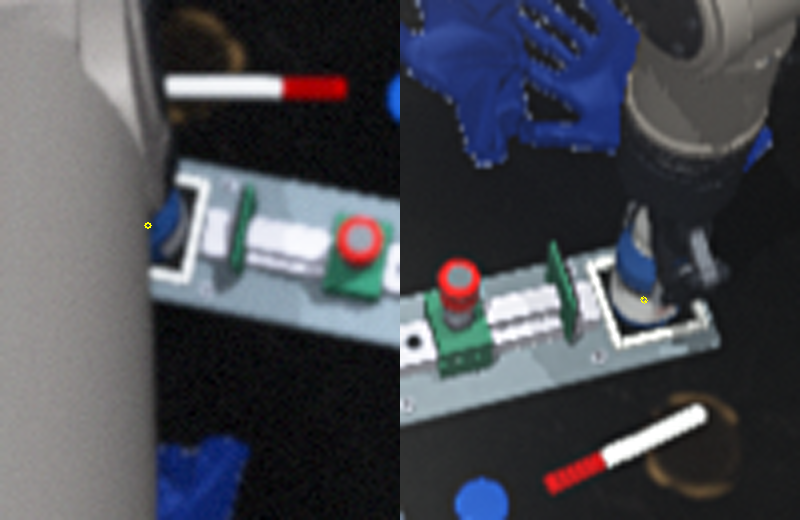

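carry_out(series="0 0 0.1 0 0.3; 0 0 0.05 0 0.3; 0 0 0 0 0.3")

```text
clock: 11.05
tcp_pos: [0.6633, 0.2604, 0.061]
orientation: [-2.404, -2.022, -0.0]
contact_force: [-1.1, -0.7, 0.8]
grip_width: 0.0479
```

carry_out(series="0 0 0.05 0 0.6; 0 0 0 0 0.7; 0 0 0 0 0.85; 0 0 0 0 1; 0 0 0 0 1; 0 0 0 0 1; 0 0 0 0 1")

```text
clock: 11.92
tcp_pos: [0.6632, 0.2604, 0.0603]
orientation: [-2.404, -2.022, 0.0]
contact_force: [-0.6, -0.3, -0.5]
grip_width: 0.0853
```

carry_out(series="0 0 -2 0 1; 0 0 -3.5 0 1; 0 0 -4 0 1; 0 0 -3.5 0 1; 0 0 0 0 1")

```text
clock: 12.55
tcp_pos: [0.6657, 0.2607, 0.1957]
orientation: [2.403, 2.02, 0.012]
contact_force: [0.1, 0.4, -0.7]
grip_width: 0.0852
```

```bash
sed -i 's/go(\[.6638,.2605,.062\])/go([.6408,.1278,.165])/' look.py; python3 look.py i "((190,120),(270,160))"  "[.6638,.2608,.008]"
```

```text
t 12.65 tcp [0.6633 0.2604 0.1914] tooly ang -0.1721 tilt [0.001  0.0008] F [-0.26 -0.28 -0.15] w 0.0852
tool shift cm [-13.46   0.05   2.62]
```

View pics/i.png

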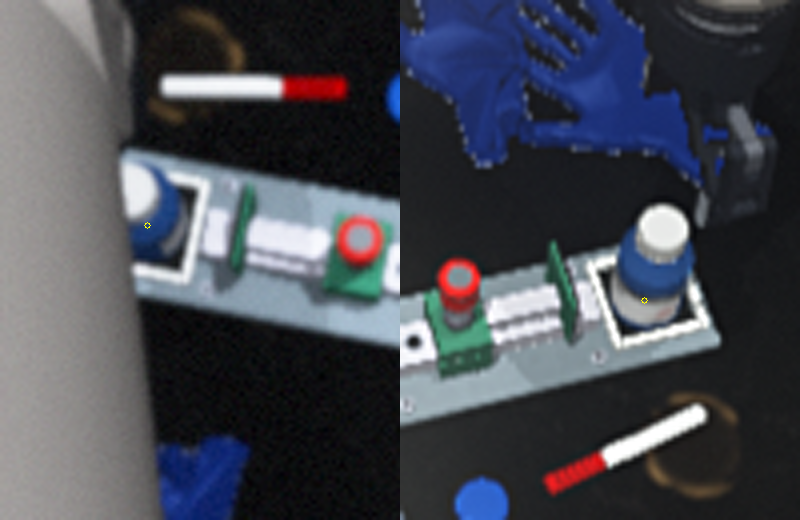

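The bottle stands upright in the nest (scene crop around (648,270)), and the gripper is clear of it. Next is the knob.

carry_out(series="-2.5 0 0 0 1; -4 0 0 0 1; -4 0 0 0 1; -2.9 0 0 0 1; 0 0 0 0 1; 0 0 0 0 1")

```text
clock: 13.4
tcp_pos: [0.6398, 0.1283, 0.1897]
orientation: [-2.404, -2.022, 0.001]
contact_force: [0.4, 0.1, -0.5]
grip_width: 0.0856
```

```bash
python3 look.py j "((230,120),(240,150))" "o['tcp_pos']"  "[.6408,.1278,.108]"
```

```text
t 13.5 tcp [0.6401 0.1295 0.1898] tooly ang -0.1704 tilt [-0.0007  0.0003] F [ 0.39  0.02 -0.83] w 0.086
tool shift cm [-0.16  0.11  2.48]
```

View pics/j.png

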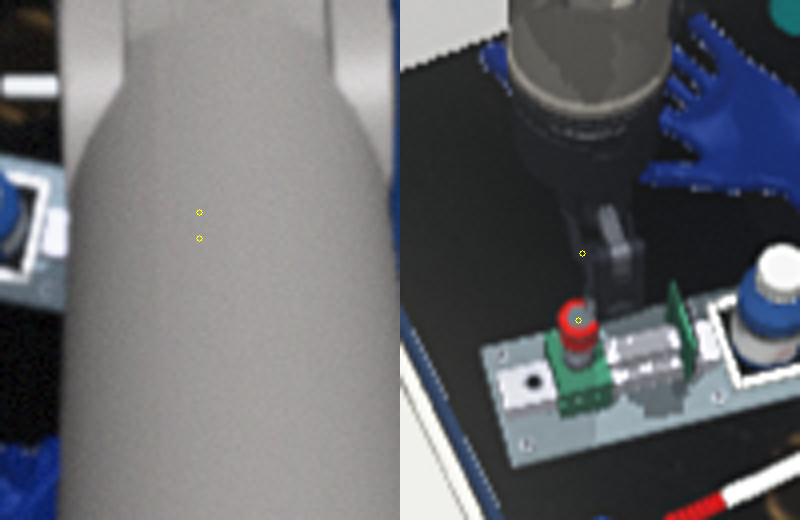

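carry_out(series="-0.1 0 2 0 1; 0 0 3 0 1; 0 0 3 0 1; 0 0 1.9 0 1; 0 0 0.5 0 1; 0 0 0 0 1; 0 0 0 0 1")

```text
clock: 14.38
tcp_pos: [0.6409, 0.1275, 0.0874]
orientation: [2.403, 2.022, 0.003]
contact_force: [0.2, 0.4, 0.8]
grip_width: 0.0852
```

```bash
python3 look.py k "((230,120),(240,150))" "o['tcp_pos']"  "[.6408,.1278,.108]"
```

```text
t 14.47 tcp [0.6408 0.1275 0.0873] tooly ang -0.172 tilt [0.0017 0.0006] F [-0.79 -0.65 -0.63] w 0.0852
tool shift cm [ 0.04  0.01 -7.77]
```

View pics/k.png

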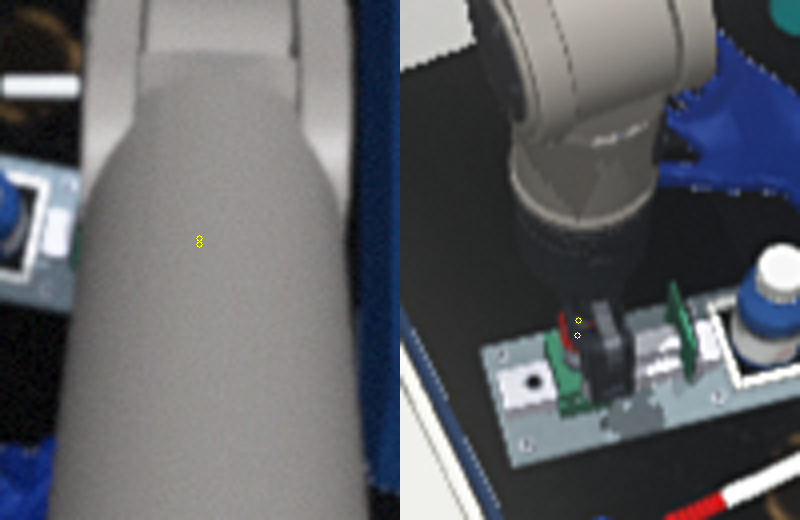

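carry_out(series="0 0 0.3 0 0.6; 0 0 0 0 0.4; 0 0 0 0 0.2; 0 0 0 0 0.1; 0 0 0 0 0.1; 0 0 0 0 0.1; 0 0 0 0 0.1; 0 0 0 0 0.1", grip_force=40)

```text
clock: 15.48
tcp_pos: [0.6407, 0.1273, 0.0835]
orientation: [2.404, 2.022, 0.001]
contact_force: [3.7, -1.5, 0.8]
grip_width: 0.0248
```

```bash
python3 look.py l "((230,120),(240,150))" "o['tcp_pos']"  "[.6408,.1278,.108]"
```

```text
t 15.57 tcp [0.6406 0.1273 0.0835] tooly ang -0.1721 tilt [0.001 0.   ] F [ 4.01 -1.18  0.27] w 0.0249
tool shift cm [ 0.06  0.02 -8.15]
```

View pics/l.png

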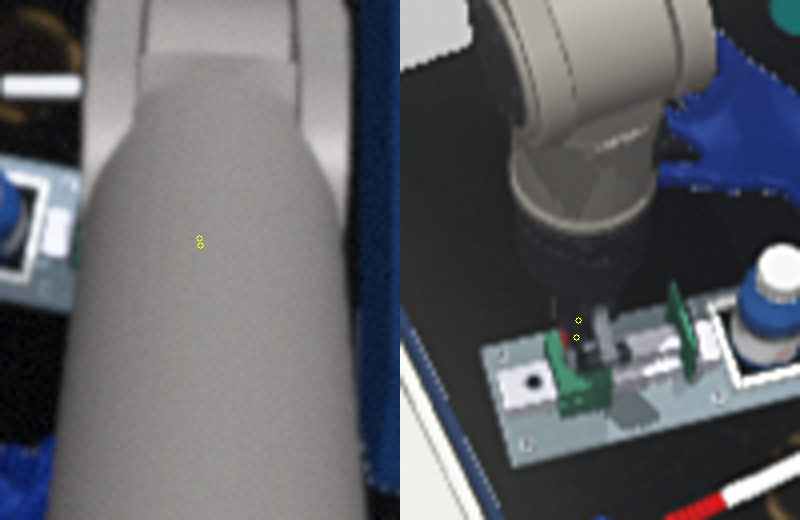

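carry_out(series="0 0.05 -0.3 0 0.1; 0 0 -0.4 0 0.1; 0 0 -0.4 0 0.1; 0 0 -0.1 0 0.1; 0 0 0 0 0.1; 0 0 0 0 0.1")

```text
clock: 16.32
tcp_pos: [0.6405, 0.1272, 0.0944]
orientation: [2.404, 2.022, -0.001]
contact_force: [6.7, -0.4, -9.7]
grip_width: 0.0249
```

```bash
python3 look.py m "((230,120),(240,150))" "o['tcp_pos']"
```

```text
t 16.43 tcp [0.6405 0.1272 0.0944] tooly ang -0.1719 tilt [-0.0002 -0.0007] F [ 7.66 -0.56 -9.82] w 0.0248
tool shift cm [ 0.06  0.02 -7.06]
```

View pics/m.png

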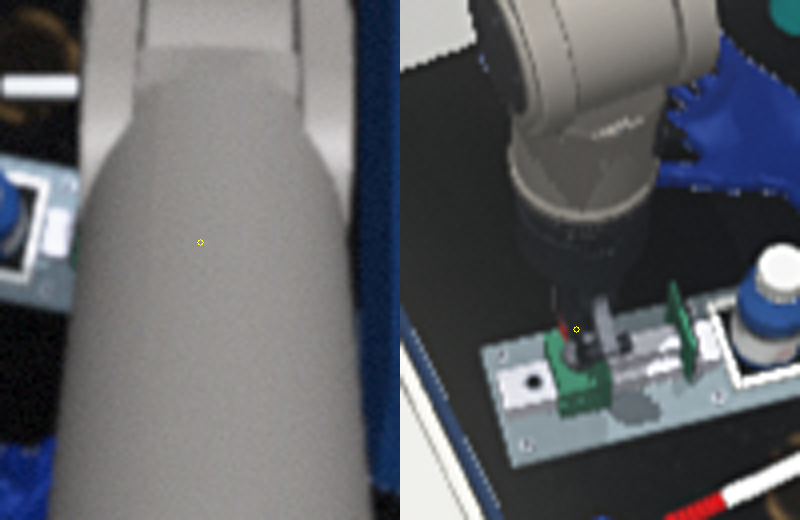

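carry_out(series="0.4 0 0 0 0.1; 0.8 0 0 0 0.1; 0.8 0 0 0 0.1; 0.7 0 0 0 0.1; 0.3 0 0 0 0.1; 0 0 0 0 0.1; 0 0 0 0 0.1")

```text
clock: 17.3
tcp_pos: [0.6457, 0.1565, 0.0943]
orientation: [2.404, 2.022, -0.001]
contact_force: [7.1, -1.4, -10.2]
grip_width: 0.025
```

```bash
python3 look.py n "((230,120),(240,150))" "o['tcp_pos']"; python3 -c "
from h import *
print(np.linalg.norm(r.get_obs()['tcp_pos'][:2]-np.array([.6405,.1272])))"
```

```text
t 17.4 tcp [0.6457 0.1565 0.0943] tooly ang -0.1721 tilt [ 0.    -0.001] F [ 7.63 -1.49 -9.88] w 0.025
tool shift cm [-2.92  0.01 -7.07]
0.029786479750028953
```

View pics/n.png

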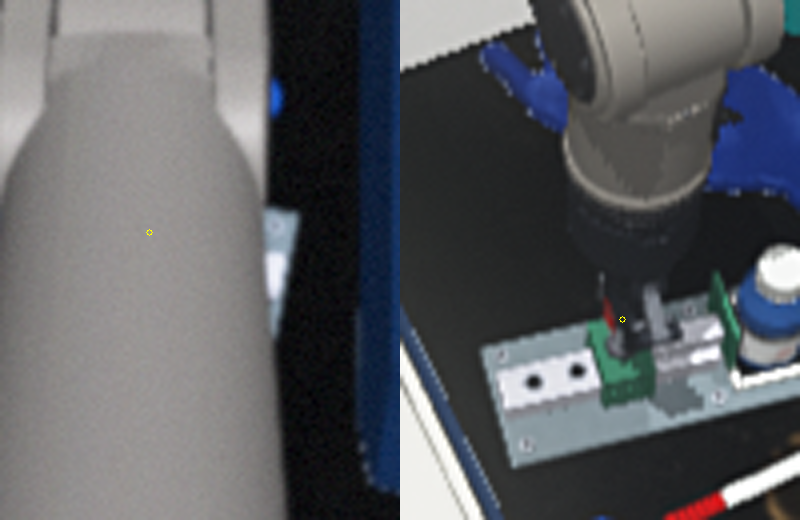

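The section has slid about 29.8 mm, and the starting hole now shows at crop (577,371). Next I'll lower the pin.

carry_out(series="0 0 0.2 0 0.1; 0 0 0.3 0 0.1; 0 0 0.3 0 0.1; 0 0 0.2 0 0.1; 0 0 0 0 0.1; 0 0 0 0 0.1")

```text
clock: 18.15
tcp_pos: [0.6458, 0.1565, 0.0854]
orientation: [2.404, 2.022, -0.0]
contact_force: [4.4, -2.4, -2.1]
grip_width: 0.0246
```

carry_out(series="0 0 0.2 0 0.1; 0 0 0.2 0 0.1; 0 0 0.2 0 0.1; 0 0 0.1 0 0.1; 0 0 0 0 0.1; 0 0 0 0 0.1", grip_force=60)

```text
clock: 18.9
tcp_pos: [0.6459, 0.1569, 0.0786]
orientation: [2.404, 2.022, 0.001]
contact_force: [3.4, -1.8, 4.6]
grip_width: 0.0243
```

carry_out(series="0 0 0.1 0 0.1; 0 0 0.1 0 0.1; 0 0 0 0 0.1; 0 0 0 0 0.1")

```text
clock: 19.4
tcp_pos: [0.6462, 0.1576, 0.0783]
orientation: [-2.403, -2.022, -0.003]
contact_force: [0.2, 0.1, 17.5]
grip_width: 0.0241
```

```bash
python3 look.py p "((190,120),(240,150))" "o['tcp_pos']" "[.6459,.1574,.089]"; python3 -c "
from h import *
S=eyes.grab_frame('scene');cv2.imwrite('pics/q.png',S['color']);go([.6459,.1574,.078])"
```

```text
t 19.5 tcp [0.6462 0.1576 0.0783] tooly ang -0.1717 tilt [0.0009 0.0018] F [-1.5  -0.42 17.23] w 0.0244
tool shift cm [-3.01 -0.02 -8.68]
t 19.55 tcp [0.6462 0.1576 0.0782] tooly ang -0.1718 tilt [0.0009 0.0018] F [-0.93 -0.09 16.02] w 0.0244
tool shift cm [-0.03 -0.03  0.02]
```

View pics/p.png

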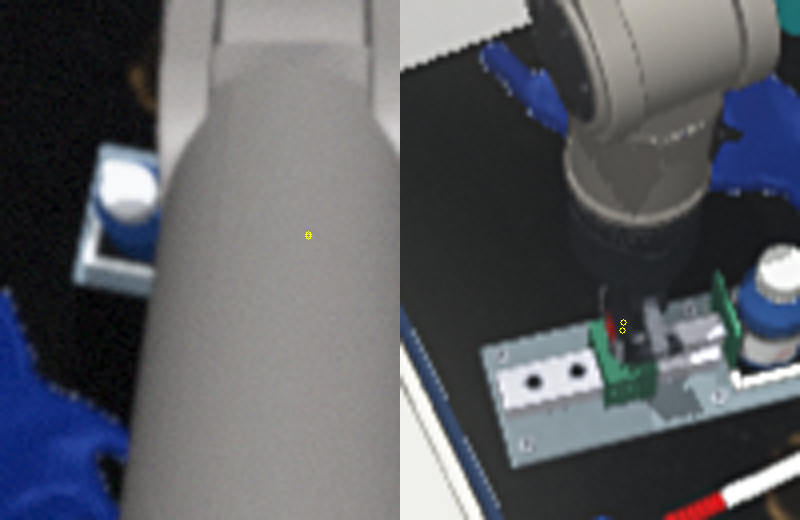

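View pics/q.png

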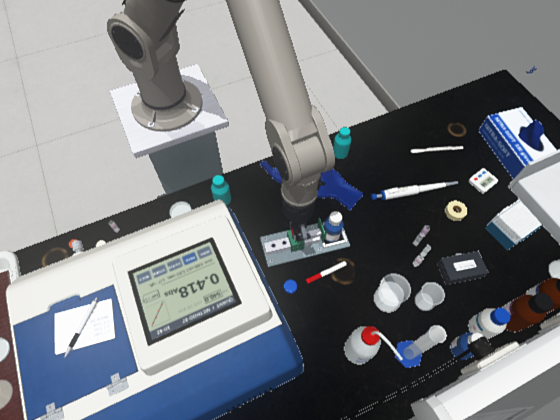

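carry_out(series="0 0 0 0 0.1; 0 0 0 0 0.1; 0 0 0 0 0.1; 0 0 0 0 0.1; 0 0 0 0 0.1; 0 0 0 0 0.1; 0 0 0 0 0.1; 0 0 0 0 0.1")

```text
clock: 20.55
tcp_pos: [0.6462, 0.1576, 0.0782]
orientation: [-2.403, -2.022, -0.003]
contact_force: [-2.6, -0.7, 17.1]
grip_width: 0.0242
```

The pose and push have held steady, at 17 N down against the stop. Handing in.

```bash
python3 -c "
from h import *
print(r.hand_in())"
```

```text
the job is handed in; nothing more can be done
None
```

The job is done and handed in at about 20.6 s on the robot's clock, with the arm still gripping the knob and holding it down.

**What I did:** I gripped the blue bottle with the white cap, stood it upright in the nest and let go. I then gripped the knob, pulled the pin clear and slid the section one hole towards the bottle. Last I let the pin down and pressed the knob fully down.

**Last checks:**
- **Pull:** the knob rose 10.9 mm at about 9.8 N, which puts the plunger near 0.016 m, clear of the rail.
- **Slide:** the section moved 29.8 mm, and two free holes then showed behind it.
- **Pin:** it dropped below the rail without catching.
- **Press:** the tool stopped at z = 0.078 m, putting the knob near its fully-down height of 89 mm. It held about 17 N for a second without creeping, and the spring alone accounts for about 4.5 N of that.
- **Scene:** in the last pictures the bottle stands upright in the nest just clear of the fence. The cap, the marker, the dish and the turquoise look-alikes are where they were.

**Disagreements:** the two cameras' estimates differed by about 3 mm for the holder and up to about 6 mm for the bottle. I used the average and relative distances, and the bottle went into the nest without catching. Gripping the knob left a sideways force of 4–8 N on the tool, which was nearly gone when I handed in.

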